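# Lift the full purge cup out of its bracket on the print bed and hold it level

## Robot

A 6-joint arm with a two-finger parallel gripper is mounted at the origin on the work surface. World frame = base frame: x ahead of the robot, y to its left, z up, the work surface at z = 0. Lengths are in m, angles in degrees, forces in N, time in s.
With the tool pointing down it reaches from about 0.3 to 0.775 m from the base axis. Payload 14.6 kg.
Tool frame: the origin (TCP) lies at the very end of the fingers, on their centre line; the grasp point (between the pads) lies bot.grip_depth behind it (bot.grip_depth is the distance from the TCP to the grasp point, in m); z points along the fingers, y is the direction in which the jaws open and shut (so a half turn about z gives the same grasp; the last joint's range is limited). The gripper opens to 94 mm and grips with 3 to 60 N. Pads are 16 mm wide; open, the fingers measure 119 mm over their backs; the gripper's body (75 mm by 177 mm) begins 78 mm behind the grasp point.
Start: joints at [-80.936, 17.183, 87.147, -0, 75.671, -3.816], TCP at [0.123, -0.536, 0.184] pointing down, gripper open.
Joint ranges: [-173.82, 173.82], [-45.26, 126.66], [13.44, 144.39], [-59.66, 239.66], [0, 175.72], [-146.38, 146.38]. Speed limits (degrees/s): [127.2, 127.2, 147.25, 180, 180, 180].

## Interface

Orientations are given as a 3x3 rotation matrix whose columns are the frame's x, y, z axes.
In Python, from bench import get_obs, read_camera, get_calibration, job, bot gives the robot as it stands.
- The arm moves only by the shell command python3 -m handwheel 'ROWS' [FORCE]. ROWS is a JSON object of lists of equal length, an entry for each row: "turn": the turn, a rotation vector about the world's x, y, z in rad, a list of three; "xyz": the shift along the world's x, y, z in cm, a list of three; "claw": the opening, from -1 (shut) to 1 (fully open). In form: {"turn": [[ax, ay, az], ...], "xyz": [[tx, ty, tz], ...], "claw": [claw, ...]}. A call has exactly 8 rows; each row is the pose to reach, as a shift and turn from the pose commanded when the call began; what a row does not reach only later rows make up. A row lasts 1/8 s, in which the tool goes at most 62.5 mm and 10.7 degrees, less where a joint would pass 70% of its speed; a pose out of reach is approached as far as the arm can. A call with a gripper value outside its range is refused whole. The fingers move at their own pace and stop on an object; FORCE is the grip in N (left out, the last holds). Time passes only in rows, so rows that repeat a pose let the fingers close, or fill a call up. It gives the time, the measured TCP pose, the force and the opening at its end, in the units of the state.
- get_obs(): the state, without advancing time (a new reading comes with each control period).
- read_camera(name): name is "side" or "top" or "wrist"; returns (picture, depth): 384x512x3 uint8, blue, green, red; 384x512 float32, m along the optical axis (not along the pixel's ray), 0 where there is no reading.
- get_calibration(name): a dict with "fx", "fy", "cx", "cy" (pixels), "pose" (4x4, takes a point from camera to world coordinates). Camera axes: x right, y down, z forward; pixel columns grow to the right and rows downward; lengths in m; the calibration is good to about 2 mm. A picture is of the moment at which its call begins: read the wrist's pose just before it. get_calibration takes no time and is no camera call; for the wrist camera it gives the pose at the moment of the call.
- job.finish_job(): hands the job in, once; it reports no verdict.
The state is a dict: "time": time; "q": joint angles; "qvel": joint speeds; "joint_torque": joint torques, N m; "ee_pos": TCP position; "tool_rot": TCP orientation; "force": force on the tool from outside, world axes, zero at the start; "wrist_torque": the same for the moment, N m; "width": finger opening in m.
Only numpy, scipy, OpenCV 4.12 (cv2) and the standard library are available. Lean on these libraries where they do the work, as an engineer would, in place of code of your own. Each camera call takes 0.05 s, during which the arm holds its last target.

## Task

The purge cup is full: of the two white plastic cups in the brackets at the two sides of the print bed, grip the one with the dark cured slugs in it, gently, because its wall buckles under a hard squeeze, and lift it upright straight out of its bracket without spilling a slug. Finish while holding it in the air, level and still, over its bracket with its bottom about 10 cm above the bracket's ring, so that I can take it from you. Leave the empty cup and everything else on the bed and the bench where it is.

Things in the scene. Friction and masses are not known exactly. Their poses are not given: they have to be found in the camera images.
- full_cup_center (a point): Centre (on the axis, half-way up) of the full cup: white plastic, 70 mm tall, outside diameter 52 mm at the bottom, 59 at the top (61 over the rim), wall 3 mm, six dark slugs in it; z: its axis, up. It stands in one bracket, the rim 50 mm above the ring's top and free all round. 90 to 150 g with slugs; 20 to 30 N of grip carries it. It buckles over 45 N per finger (90 N for both together).
- empty_cup_center (a point): Centre (half-way up) of the empty cup, of the same size and make, in the other bracket. To be left alone.
- bed: The printer's bed carriage, fixed on the bench; origin on the bench under the plate's centre. Its plate is 220 mm (along its x) by 300 mm (along its y), top 85 mm above the bench, on springs over two grey bars. A bracket at each side (its +y and its -y side) carries a cup.
- bracket_left (a point): Centre of the ring of the bracket on the bed's +y side, at the ring's top, 54 mm above the bench, 220 mm from the bed's centre and 70 mm outside the plate's edge. The ring: inside diameter 61 mm, outside 69 mm, 10 mm tall. The cup stands on the bracket's floor plate, 20 mm below the ring's top.
- bracket_right (a point): The same for the bracket on the bed's -y side.
- slug0_center (a point): Centre of one of the six purge slugs in the full cup: dark rubber sausage, 19 mm thick, 31 mm long.
- slug1_center (a point): Another slug, the same.
- slug2_center (a point): Another slug, the same.
- slug3_center (a point): Another slug, the same.
- slug4_center (a point): Another slug, the same.
- slug5_center (a point): Another slug, the same.
- print_a: Cured print on the bed's plate: dark insole-shaped piece about 100 x 40 x 9 mm. To be left alone.
- print_b: Second cured print on the plate, the same.
- scraper: Scraper lying on the bench to the right, 220 mm long. To be left alone.
- tape: Roll of tape lying on the bench to the left, 90 mm across, 24 mm high. To be left alone.
- bottle: White plastic bottle on the bench to the left, 64 mm across, 165 mm tall. To be left alone.
- jar: Glass jar with a steel lid on the bench to the right, 60 mm across, 70 mm tall. To be left alone.

How it is judged:
By the outcome, as a careful person would: the job done as asked, in the order asked, and still so for the second after the job is handed in, while the arm keeps its last pose, push and grip.
It also fails if it takes over 32 s, if anything falls off the work surface, if the arm or the gripper's body presses on something with over 40 N, if the wrist force passes 120 N, or if a joint passes its speed limit or range.

## Working session

There is one attempt and no reset: what is moved stays moved. The work goes in short steps, Python scripts to look and compute and a shell command to move; the robot and the scene stay as the last step left them, time stands still between calls to the robot, and variables do not carry over. Pictures are saved under pics/ and viewed, and the job is handed in when it is done.

```bash
mkdir -p pics
python3 - <<'E'
from bench import *
import cv2,json
print(get_obs(), bot.grip_depth)
for n in ("side","top","wrist"):
    c=get_calibration(n);p,d=read_camera(n);cv2.imwrite(f"pics/{n}0.png",p)
    import numpy as np
    np.savez(f"{n}0.npz",p=p,d=d,pose=c["pose"],k=[c["fx"],c["fy"],c["cx"],c["cy"]])
    print(n,np.round(c["pose"],3).tolist(),c["fx"],c["cx"],c["cy"])
E
```

```text
{'time': 0.0, 'q': array([-8.09344228e+01,  1.72135493e+01,  8.71808206e+01,  1.69405322e-03,
        7.56689050e+01, -3.81482226e+00]), 'qvel': array([ 0.03437603, -0.05071089,  0.01360983,  0.08028194,  0.09157269,
        0.03124375]), 'joint_torque': array([ 2.17707951e-03, -5.31812382e+01, -3.52734160e+01,  7.09411385e-02,
        2.44986912e-02, -9.14243333e-05]), 'ee_pos': array([ 0.1225749 , -0.53587728,  0.1834024 ]), 'tool_rot': array([[ 9.74839152e-01,  2.22909414e-01, -1.45718617e-04],
       [ 2.22909438e-01, -9.74838542e-01,  1.09507401e-03],
       [ 1.02050181e-04, -1.10000307e-03, -9.99999390e-01]]), 'force': array([-0.13659007, -0.7209009 ,  0.54896137]), 'wrist_torque': array([ 0.07483139,  0.02395676, -0.03002229]), 'width': 0.09404011660463907} 0.0188
side [[0.995, -0.08, 0.064, 0.457], [-0.101, -0.663, 0.742, -0.768], [-0.017, -0.744, -0.668, 0.773], [0.0, 0.0, 0.0, 1.0]] 378.85228032139463 253.96192017092085 193.46326924563775
top [[-0.013, -0.981, 0.193, 0.32], [-1.0, 0.009, -0.018, 0.013], [0.016, -0.193, -0.981, 1.126], [0.0, 0.0, 0.0, 1.0]] 405.3470796468353 253.25621162795773 192.719028560637
wrist [[0.223, -0.936, -0.274, 0.203], [-0.975, -0.214, -0.063, -0.519], [0.0, 0.281, -0.96, 0.385], [0.0, 0.0, 0.0, 1.0]] 295.4400883433543 260.11039466166994 188.36349808582165
```

View pics/side0.png

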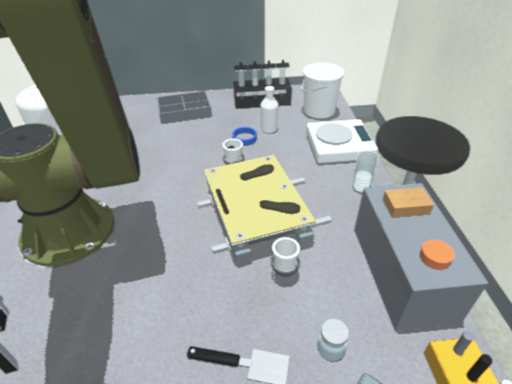

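View pics/top0.png

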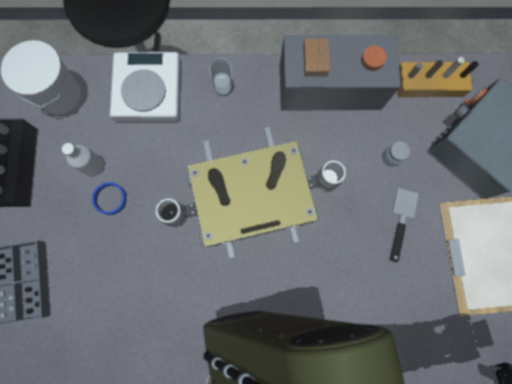

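View pics/wrist0.png

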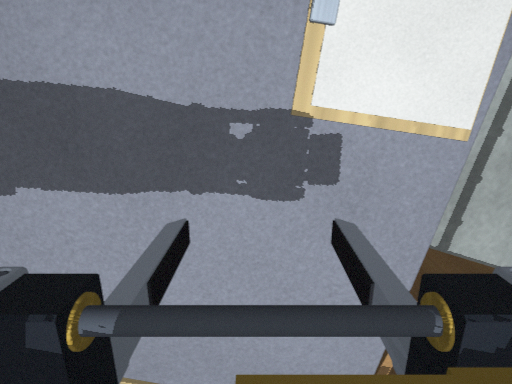

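The top view shows the plate at about (253,194). The cup at (168,211), on the +y side, has a dark inside, and the one at (332,174) looks white inside. I'll zoom in and measure both.

```bash
cat > h.py <<'E'
import numpy as np,cv2
def load(n):
    z=np.load(n+".npz");p,d,T,k=z["p"],z["d"],z["pose"],z["k"]
    v,u=np.mgrid[:384,:512]
    P=np.stack([(u-k[2])/k[0]*d,(v-k[3])/k[1]*d,d],-1)@T[:3,:3].T+T[:3,3]
    P[d==0]=np.nan
    return p,d,P
def circ(x,y):
    A=np.c_[2*x,2*y,np.ones(len(x))];s=np.linalg.lstsq(A,x*x+y*y,rcond=None)[0]
    return s[0],s[1],np.sqrt(s[2]+s[0]**2+s[1]**2)
E
python3 - <<'E'
from h import *
p,d,P=load("top0")
a=cv2.resize(p[185:240,140:200],None,fx=6,fy=6,interpolation=2);b=cv2.resize(p[147:202,300:360],None,fx=6,fy=6,interpolation=2)
cv2.imwrite("pics/z0.png",np.hstack([a,b]))
for nm,(u,v) in dict(L=(168,211),R=(332,174)).items():
    Q=P[v-22:v+22,u-22:u+22].reshape(-1,3);Q=Q[np.isfinite(Q[:,0])]
    print(nm,"zpercentiles",np.percentile(Q[:,2],[1,20,50,80,95,99]).round(3))
    r=Q[(Q[:,2]>.09)&(Q[:,2]<.115)]; print(len(r),np.median(r,0).round(4),r.min(0).round(4),r.max(0).round(4))
    print("mid",P[v-4:v+5:4,u-4:u+5:4,2].round(3).tolist())
# plate
m=(P[...,2]>.075)&(P[...,2]<.093)
n,l,s,c=cv2.connectedComponentsWithStats(m.astype(np.uint8));i=1+np.argmax(s[1:,4]);
Q=P[l==i];print(cv2.minAreaRect(Q[:,:2].astype(np.float32)),np.median(Q[:,2]))
E
```

```text
L zpercentiles [-0.004 -0.001  0.002  0.073  0.103  0.106]
167 [0.482  0.217  0.1029] [0.449  0.183  0.0901] [0.5089 0.2425 0.1085]
mid [[0.073, 0.073, 0.084], [0.088, 0.068, 0.086], [0.085, 0.088, 0.068]]
R zpercentiles [-0.004 -0.001  0.002  0.053  0.102  0.105]
163 [ 0.5816 -0.2209  0.1029] [ 0.5455 -0.2462  0.0901] [ 0.6041 -0.1862  0.1099]
mid [[0.035, 0.035, 0.056], [0.039, 0.038, 0.037], [0.037, 0.039, 0.04]]
((0.5270086526870728, -0.0017226636409759521), (0.2198735773563385, 0.2993931472301483), 12.723483085632324) 0.08533562298843833
```

View pics/z0.png

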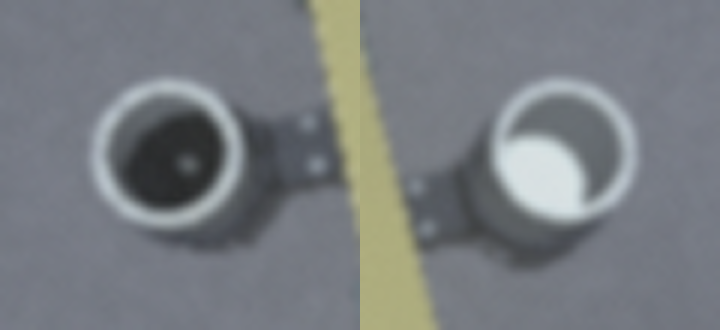

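The full cup is the +y one: its inside reads 70–88 mm high, against about 37 mm in the empty cup. Next I'll refine the axis and check what stands near it.

Run:
```python
from h import *
C=np.array([.527,-.0017])
a=np.radians(12.72);print("bracket pred",C+.22*np.array([-np.sin(a),np.cos(a)]))
for n,(x0,y0) in (("top0",(.479,.213)),("side0",(.479,.213))):
    p,d,P=load(n)
    m=(np.hypot(P[...,0]-x0,P[...,1]-y0)<.045)&(P[...,2]>.097)&(P[...,2]<.112)&(p.min(-1)>110)
    Q=P[m];print(n,len(Q),circ(Q[:,0],Q[:,1]),np.median(Q[:,2]))
p,d,P=load("side0");p2,d2,P2=load("top0")
for nm,PP in (("side",P),("top",P2)):
    m=(np.hypot(PP[...,0]-.479,PP[...,1]-.213)<.3)&(PP[...,2]>.11)&(PP[...,1]>.05)&(PP[...,0]>.3)
    n,l,s,c=cv2.connectedComponentsWithStats(m.astype(np.uint8))
    for i in range(1,n):
        if s[i,4]>15:Q=PP[l==i];print(nm,s[i,4],Q.min(0).round(3),Q.max(0).round(3))
```

```text
bracket pred [0.47855892 0.2129007 ]
top0 140 (np.float64(0.47791041356265745), np.float64(0.212143348307978), np.float64(0.02812282914021047)) 0.10373518409509619
side0 102 (np.float64(0.4762570112939182), np.float64(0.21057202037063988), np.float64(0.02819972437376126)) 0.10341074448486448
side 188 [0.595 0.419 0.11 ] [0.648 0.467 0.169]
top 405 [0.597 0.42  0.11 ] [0.649 0.473 0.169]
```

The cup axis is at about (0.478, 0.212), with the rim at z 0.104. The bottle is 27 cm away, so it isn't in the way. I'll swing over high, with the jaws along the bed's x.

```bash
python3 -m handwheel '{"turn":[[0,0,0.1],[0,0,0.2],[0,0,0.3],[0,0,0.4],[0,0,0.5],[0,0,0.6],[0,0,0.7],[0,0,0.785]],"xyz":[[4.4,3.9,1],[8.8,7.8,2],[13.2,11.8,3],[17.6,15.7,4],[22,19.6,4],[26.5,23.5,4],[30.9,27.5,4],[35.3,31.4,4]],"claw":[1,1,1,1,1,1,1,1]}'
python3 -m handwheel '{"turn":[[0,0,0.12],[0,0,0.24],[0,0,0.36],[0,0,0.48],[0,0,0.6],[0,0,0.7],[0,0,0.785],[0,0,0.785]],"xyz":[[0,6,0],[0,12,0],[0,18,0],[0,24,0],[0,30,0],[0,36,0],[0.1,41,0],[0.2,43.4,0]],"claw":[1,1,1,1,1,1,1,1]}'
python3 - <<'E'
from bench import *
import cv2,numpy as np
for n in ("side","wrist"):
    c=get_calibration(n);p,d=read_camera(n);cv2.imwrite(f"pics/{n}1.png",p)
    np.savez(f"{n}1.npz",p=p,d=d,pose=c["pose"],k=[c["fx"],c["fy"],c["cx"],c["cy"]])
o=get_obs();print(o["time"],o["ee_pos"],o["tool_rot"].round(3),o["force"])
from h import *
for n in ("side1","wrist1"):
    p,d,P=load(n)
    m=(np.hypot(P[...,0]-.479,P[...,1]-.213)<.045)&(P[...,2]>.097)&(P[...,2]<.112)&(p.min(-1)>110)
    Q=P[m];print(n,len(Q),circ(Q[:,0],Q[:,1]) if len(Q)>5 else 0)
E
```

```text
time: 1.15
ee_pos: [0.4768, -0.2205, 0.2239]
tool_rot: [[0.529, 0.848, -0.0], [0.848, -0.529, 0.0], [-0.0, -0.0, -1.0]]
force: [0.2, -0.9, -0.1]
width: 0.094
time: 2.15
ee_pos: [0.4771, 0.2141, 0.2236]
tool_rot: [[-0.225, 0.974, -0.001], [0.974, 0.225, -0.0], [0.0, -0.001, -1.0]]
force: [0.5, -0.1, -0.3]
width: 0.0941
2.25 [0.47718092 0.21368655 0.22346579] [[-0.225  0.974 -0.001]
 [ 0.974  0.225 -0.   ]
 [ 0.    -0.001 -1.   ]] [0.41988169 0.21052253 0.80605073]
side1 107 (np.float64(0.4762254433741518), np.float64(0.21053386172766014), np.float64(0.028110645773505003))
wrist1 688 (np.float64(0.4771980113821443), np.float64(0.21182448072363438), np.float64(0.028057527598315216))
```

View pics/wrist1.png

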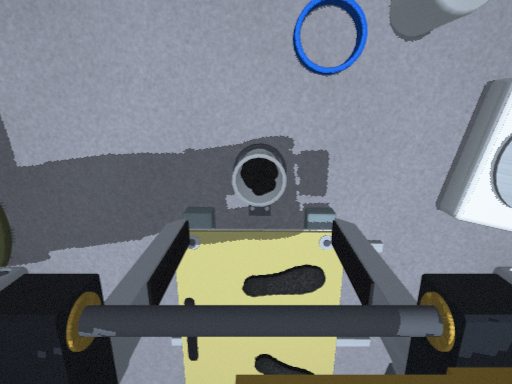

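The cup rim is centred at (260,178) with dark slugs inside, and the wrist view puts its axis at (0.477, 0.212). That's within 2 mm of the other estimates, so I'll correct slightly and descend.

```bash
python3 -m handwheel '{"turn":[[0,0,0],[0,0,0],[0,0,0],[0,0,0],[0,0,0],[0,0,0],[0,0,0],[0,0,0]],"xyz":[[0,-0.2,-2],[0,-0.2,-5],[0,-0.2,-8],[0,-0.2,-11],[0,-0.2,-13.5],[0,-0.2,-15.2],[0,-0.2,-16.2],[0,-0.2,-16.2]],"claw":[1,1,1,1,1,1,1,1]}'
python3 - <<'E'
from bench import *
import cv2,numpy as np
a=[]
for n in ("side","wrist"):
    p,d=read_camera(n);a.append(p)
cv2.imwrite("pics/d1.png",np.hstack([cv2.resize(a[0][100:260,160:300],(420,480)),cv2.resize(a[1][80:330,150:370],(380,480))]))
o=get_obs();print(o["time"],o["ee_pos"],o["force"])
E
```

```text
time: 3.25
ee_pos: [0.4776, 0.2096, 0.0618]
tool_rot: [[-0.222, 0.975, -0.0], [0.975, 0.222, -0.0], [-0.0, -0.0, -1.0]]
force: [-0.1, -0.5, -0.7]
width: 0.0941
3.35 [0.4780068  0.20990268 0.06266518] [-0.2080349   0.41606831  0.63855165]
```

View pics/d1.png

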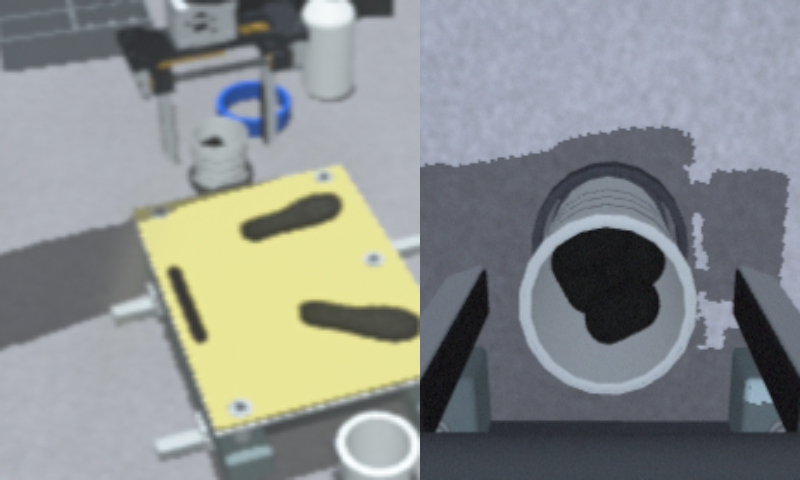

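The fingers straddle the cup with room on both sides, and the slugs sit below the rim. I'll recentre by +2 mm in y and close at 25 N.

```bash
python3 -m handwheel '{"turn":[[0,0,0],[0,0,0],[0,0,0],[0,0,0],[0,0,0],[0,0,0],[0,0,0],[0,0,0]],"xyz":[[0,0.2,0],[0,0.2,0],[0,0.2,0],[0,0.2,0],[0,0.2,0],[0,0.2,0],[0,0.2,0],[0,0.2,0]],"claw":[1,0.6,0.5,0.4,0.3,0.25,0.2,0.1]}' 25
python3 -m handwheel '{"turn":[[0,0,0],[0,0,0],[0,0,0],[0,0,0],[0,0,0],[0,0,0],[0,0,0],[0,0,0]],"xyz":[[0,0,0],[0,0,0],[0,0,0],[0,0,0],[0,0,0],[0,0,0],[0,0,0],[0,0,0]],"claw":[0,-0.2,-0.4,-0.6,-0.8,-1,-1,-1]}' 25
```

```text
time: 4.35
ee_pos: [0.4775, 0.2118, 0.0619]
tool_rot: [[-0.222, 0.975, -0.0], [0.975, 0.222, -0.0], [0.0, -0.0, -1.0]]
force: [-1.2, 0.3, 0.6]
width: 0.0583
time: 5.35
ee_pos: [0.4776, 0.2118, 0.0619]
tool_rot: [[-0.222, 0.975, 0.0], [0.975, 0.222, -0.0], [-0.0, -0.0, -1.0]]
force: [-1.0, -1.3, 0.8]
width: 0.0585
```

The fingers stopped at 58.4 mm, which is the cup's width there. I'll lift slowly by 2 cm first.

```bash
python3 -m handwheel '{"turn":[[0,0,0],[0,0,0],[0,0,0],[0,0,0],[0,0,0],[0,0,0],[0,0,0],[0,0,0]],"xyz":[[0,0,0.1],[0,0,0.3],[0,0,0.6],[0,0,0.9],[0,0,1.2],[0,0,1.6],[0,0,1.9],[0,0,2]],"claw":[-1,-1,-1,-1,-1,-1,-1,-1]}' 25
python3 - <<'E'
from bench import *
import cv2,numpy as np
a=[]
for n in ("side","wrist"):
    p,d=read_camera(n);a.append(p)
cv2.imwrite("pics/d2.png",np.hstack([cv2.resize(a[0][100:260,160:300],(420,480)),cv2.resize(a[1][80:330,150:370],(380,480))]))
o=get_obs();print(o["time"],o["ee_pos"],o["force"],o["wrist_torque"],o["width"])
E
```

```text
time: 6.35
ee_pos: [0.4777, 0.2119, 0.0822]
tool_rot: [[-0.222, 0.975, 0.0], [0.975, 0.222, 0.0], [0.0, 0.0, -1.0]]
force: [0.6, 1.0, -1.2]
width: 0.0585
6.45 [0.47762145 0.21186106 0.08203406] [-0.27140645  0.4518834  -0.56767757] [-0.03870436 -0.09435557  0.01545855] 0.057607565728148485
```

View pics/d2.png

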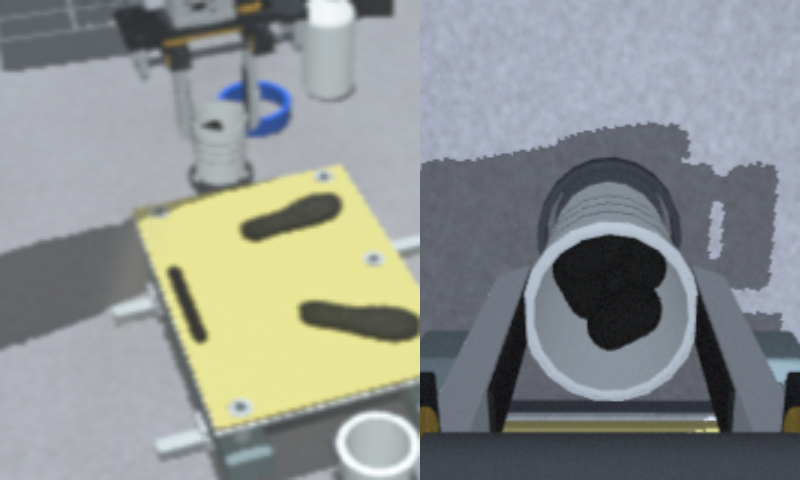

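The cup rises with the fingers, its rim round and the slugs unmoved. I'll lift the remaining 10 cm smoothly.

```bash
python3 -m handwheel '{"turn":[[0,0,0],[0,0,0],[0,0,0],[0,0,0],[0,0,0],[0,0,0],[0,0,0],[0,0,0]],"xyz":[[0,0,0.2],[0,0,0.6],[0,0,1.2],[0,0,1.9],[0,0,2.7],[0,0,3.5],[0,0,4.3],[0,0,5.1]],"claw":[-1,-1,-1,-1,-1,-1,-1,-1]}' 25
python3 -m handwheel '{"turn":[[0,0,0],[0,0,0],[0,0,0],[0,0,0],[0,0,0],[0,0,0],[0,0,0],[0,0,0]],"xyz":[[0,0,0.8],[0,0,1.6],[0,0,2.4],[0,0,3.2],[0,0,3.9],[0,0,4.4],[0,0,4.8],[0,0,4.9]],"claw":[-1,-1,-1,-1,-1,-1,-1,-1]}' 25
python3 -m handwheel '{"turn":[[0,0,0],[0,0,0],[0,0,0],[0,0,0],[0,0,0],[0,0,0],[0,0,0],[0,0,0]],"xyz":[[0,0,0],[0,0,0],[0,0,0],[0,0,0],[0,0,0],[0,0,0],[0,0,0],[0,0,0]],"claw":[-1,-1,-1,-1,-1,-1,-1,-1]}' 25
python3 - <<'E'
from bench import *
import cv2,numpy as np
a=[]
for n in ("side","wrist","top"):
    c=get_calibration(n);p,d=read_camera(n);a.append(p)
    np.savez(f"{n}2.npz",p=p,d=d,pose=c["pose"],k=[c["fx"],c["fy"],c["cx"],c["cy"]])
cv2.imwrite("pics/d3.png",np.hstack([cv2.resize(a[0][60:260,160:335],(420,480)),cv2.resize(a[1][80:330,150:370],(380,480))]))
cv2.imwrite("pics/t3.png",a[2])
o=get_obs();print(o["time"],o["ee_pos"],o["force"],o["wrist_torque"],o["width"])
from h import *
for n in ("side2","wrist2"):
    p,d,P=load(n)
    m=(np.hypot(P[...,0]-.478,P[...,1]-.212)<.035)&(P[...,2]>.12)&(P[...,2]<.24)&(p.min(-1)>90)
    Q=P[m];print(n,len(Q),np.percentile(Q[:,2],[0,1,5,50,95,99]))
    R=Q[Q[:,2]>.216]; 
    if len(R)>10: 
        A=np.c_[R[:,:2]-[.478,.212],np.ones(len(R))];print("rim plane",np.linalg.lstsq(A,R[:,2],rcond=None)[0],circ(R[:,0],R[:,1]))
E
```

```text
time: 7.45
ee_pos: [0.4776, 0.2119, 0.1335]
tool_rot: [[-0.222, 0.975, 0.0], [0.975, 0.222, 0.0], [0.0, 0.0, -1.0]]
force: [0.0, -0.7, -1.5]
width: 0.0583
time: 8.45
ee_pos: [0.4776, 0.2119, 0.1821]
tool_rot: [[-0.222, 0.975, 0.0], [0.975, 0.222, 0.0], [0.0, 0.0, -1.0]]
force: [0.6, 0.5, -0.7]
width: 0.0584
time: 9.45
ee_pos: [0.4776, 0.2119, 0.182]
tool_rot: [[-0.222, 0.975, 0.0], [0.975, 0.222, 0.0], [0.0, 0.0, -1.0]]
force: [-0.1, 0.8, -1.5]
width: 0.058
9.6 [0.47757957 0.21182507 0.18194018] [ 0.60368337 -0.80902833 -0.90766711] [-0.0587767  -0.08628426  0.00420683] 0.05798804112472934
side2 553 [0.15470481 0.15650658 0.16198246 0.20627385 0.2250513  0.23022707]
rim plane [ 0.02099955 -0.01316988  0.22237065] (np.float64(0.47851944966158905), np.float64(0.2112236573172856), np.float64(0.028752042512364368))
wrist2 6087 [0.15533692 0.16147781 0.1789507  0.21648464 0.22604744 0.23457859]
rim plane [-0.0224163   0.04616625  0.22408929] (np.float64(0.4780834235866209), np.float64(0.21287681187133664), np.float64(0.028318660652469057))
```

View pics/d3.png

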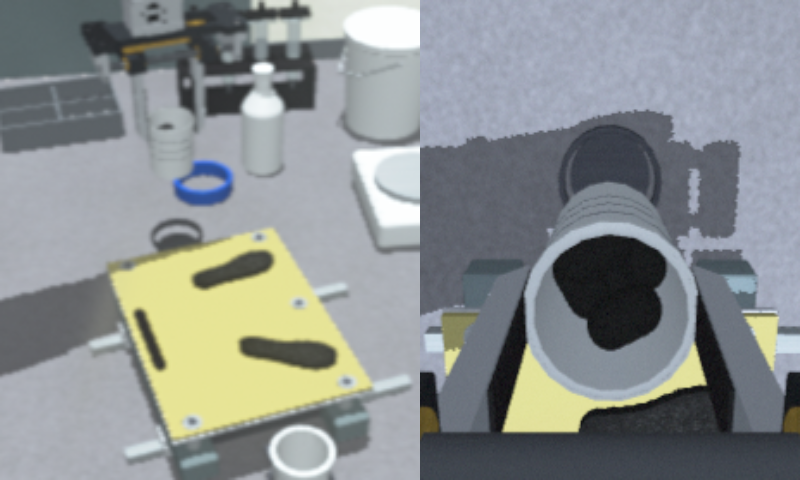

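View pics/t3.png

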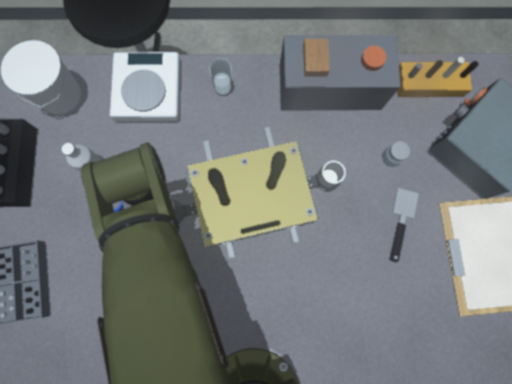

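The cup hangs level over its empty ring, at (178,235) in the side crop. Its bottom is at about z 0.155, the rim at 0.224, and the slugs haven't moved. The top view shows everything else in place. I'm handing it in.

```bash
python3 -c "
from bench import *
job.finish_job();o=get_obs();print(o['time'],o['ee_pos'],o['width'],o['qvel'].round(2))"
```

```text
the job is handed in; nothing more can be done
the job is handed in; nothing more can be done
```

The arm is holding the full cup level and still over its bracket, ready for you to take. It was the cup on the bed's +y side. I gripped it at 25 N and lifted it straight up about 12 cm, and handed the job in at 9.6 s of the 32 s allowed.

- **Height:** the cup's bottom is at about z 0.155 m, roughly 10 cm above the ring's top, and its axis is within about 2 mm of the bracket's centre.
- **Grip:** the opening stayed at about 58 mm throughout, so I saw no slip or buckling.
- **Slugs:** the wrist picture shows the slugs in the same arrangement as before the lift. Only the top ones can be seen, so I did not count all six.
- **Everything else:** in the last pictures the empty cup, prints, scraper and jar, and the bottle as far as the arm left it visible, look unmoved. The tape is hidden by the arm in the top view but looked unmoved in the side view.
- **Checks that disagreed:** the side and wrist cameras gave rim tilts of about 1–3° in different directions. I put this down to depth noise, because the tool itself reads exactly vertical. I got no state reading after the hand-in because the script ended there.

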